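# Set the air lever, then open the slide-drying enclosure

## Robot

A 6-joint arm with a two-finger parallel gripper is mounted at the origin on the work surface. World frame = base frame: x ahead of the robot, y to its left, z up, the work surface at z = 0. Lengths are in m, angles in rad, forces in N, time in s.
With the tool pointing down it reaches from about 0.325 to 0.775 m from the base axis. Payload 9.3 kg.
Tool frame: the origin (TCP) lies between the finger pads; the fingertips stand 14 mm ahead of it and the grasp point (between the pads) lies 5 mm behind it; z points along the fingers, y is the direction in which the jaws open and shut (so a half turn about z gives the same grasp; the last joint's range is limited). The gripper opens to 85 mm and grips with 20 to 120 N. Pads are 22 mm wide; open, the fingers measure 114 mm over their backs; the gripper's body (76 mm by 85 mm) begins 54 mm behind the grasp point. The pads swing forward as they close: fully open they stand 13 mm farther back than shut.
Start: joints at [-1.384, 0.259, 0.021, 1.334, 0, 1.418], TCP at [0.183, -0.519, 0.245] pointing down, gripper open.
Joint ranges: [-3.04, 3.04], [-0.91, 1.82], [-1.04, 1.36], [-1.92, 1.95], [-1.52, 1.45], [-3.14, 3.14]. Speed limits (rad/s): [2.22, 2.22, 2.79, 3.14, 3.14, 3.14].

## Interface

Orientations are given as [roll, pitch, yaw] about the fixed x, y, z axes, in that order (R = Rz(yaw) Ry(pitch) Rx(roll)).
In Python, from cell import robot gives the robot as it stands. The module is installed in compiled form; this text tells all that it offers. Calls block until the motion is done:
- robot.goto(position, orientation): joint-space move of the TCP to a pose.
- robot.movel(position, orientation=None, v=0.15, force_limit=None): straight line of the TCP; orientation=None keeps the orientation; v is the mean speed in m/s. With force_limit (N) it stops when the force on the tool has changed by that much, and returns True; else False.
- robot.movej(angles): joint-space move.
- robot.set_gripper(opening): finger opening in m; the grip force is fixed at half the most; returns when the fingers have stopped.
- robot.pause(seconds).
- robot.inverse_kinematics(position, orientation): joint angles nearest the present ones, or None.
- robot.grab_frame(name): name is "side" or "top"; returns the picture (400x640x3 uint8, blue, green, red); there is no depth.
- robot.camera_model(name): a dict with "intrinsics" (3x3 intrinsics, pixels), "R" (3x3) and "t" (3): a world point X has camera coordinates R X + t. Camera axes: x right, y down, z forward; pixel columns grow to the right and rows downward; lengths in m; the calibration is good to about 2 mm. A picture is of the moment at which its call begins. camera_model takes no time and is no camera call.
A pose or a line that the arm cannot do raises robot.PlanningError and nothing moves.
- robot.hand_in(): hands the job in, once; it reports no verdict.
Trained networks look in the newest picture that a camera, given by its name, has taken for a name from the list of things; names that differ only in an ending like _2 or _b are one class to them, and where a whole thing is asked for, a point or a joint stands for the part that bears it (a point fixed in the world has none). Each returns a list of dicts, best first, with "confidence" (0 to 1); they miss things now and then, are a little off and sometimes report something else, mostly with a low value. They report only what shows in the picture. A call takes as long as a camera call.
- robot.cut_out(thing, camera): "pixels" (400x640 bool, what is visible of it) and "position" ([row, column] in pixels, amid what is visible of it).
- robot.landmark_of(thing, camera): "position" ([row, column] in pixels: a listed point, or the origin of a listed thing).
Readings, each from a call of its own:
- robot.current_time_s(): time.
- robot.current_joint_pos(): joint angles.
- robot.current_qvel(): joint speeds.
- robot.current_joint_efforts(): joint torques, N m.
- robot.current_tcp_pos(): TCP position.
- robot.current_tcp_rot(): TCP orientation.
- robot.current_wrist_force(): force on the tool from outside, world axes, zero at the start.
- robot.current_torque(): the same for the moment, N m.
- robot.current_gripper_width(): finger opening in m.
Only numpy, scipy, OpenCV 4.12 (cv2) and the standard library are available. Lean on these libraries where they do the work, as an engineer would, in place of code of your own. Each camera call takes 0.05 s, during which the arm holds its last target. There are 200 camera calls.

## Task

Get the slide-drying enclosure ready for unloading: first throw the lever on the air valve box into the notch that the raised chevron points at and leave it settled there, then lift the enclosure's front sash by its handle all the way up to its stop, and let go. Do not shift the labware standing around.

Things in the scene. Friction and masses are not known exactly. Their poses are not given: they have to be found in the camera images.
- valve: Grey air valve box fixed to the bench, 200 (x) x 120 (y) x 100 mm high, yaw within 0.25 rad of facing the robot. Origin: bench level, x away from the robot, z up. In its aluminium top plate a black slot runs along x at y = -12 mm, with four notches in its +y edge at x = -60, -18, +18, +60 mm. A 50 mm pipe stub leaves the far end.
- lever (a joint): Lever angle, rad, about a pivot along the box's y at x 0, y -12, z 12 mm. Grows as the knob goes to box +x, away from the robot; upright at 0.60, stops at -0.05 and 1.25. A sprung detent holds it at 0, 0.40, 0.80 and 1.20 (the notches from -x to +x) and pulls it into the nearest. Crossing takes 5 to 8 N at the knob. Starts at 0, nearest the robot, never the marked one.
- lever_knob (a point): Centre of the black ball knob, 28 mm in diameter, at the top of the lever, 155 mm from the pivot, on a round steel stem 12 mm thick. It is 140 to 167 mm above the bench.
- lever_neck (a point): Point on the lever's stem 100 mm from the pivot, just above the gate plate: seen along the box's y axis it stands within 4 mm of the notch the lever is in.
- chevron: The mark: a fixed dark steel V on the gate plate, 22 mm wide, 30 mm long, 5 mm high, its point towards the slot (box -y). Origin at its middle, on the plate; axes as the box's. It has the same box x as the notch it marks: -18, +18 or +60 mm. The other notches have a plain round stud, 14 mm in diameter, instead.
- enclosure: Slide-drying enclosure fixed to the bench: clear walls, white roof with its top at 170 mm, 240 mm deep (x), 300 mm wide (y), front (its -x) facing the robot, yaw within 0.15 rad. Origin at the centre of its underside. Two guide posts 318 mm high stand at its front corners, at x = -114, y = -144 and +144 mm.
- sash (a joint): Height of the sash above its closed position, m: 0 shut, 0.11 at its upper stop. The clear sash fills the enclosure's front and slides straight up; it weighs 0.35 kg and its guides drag with 6 N, so that lifting takes about 10 N and it stays at any height. Starts 0 to 30 mm open.
- sash_handle (a point): Middle of the sash's handle: a dark round bar 12 mm thick and 120 mm long along the enclosure's y axis, on two end posts above the sash's top edge at x = -112 mm; free in front and behind. Its centre is 215 mm above the bench (45 mm above the roof) with the sash shut, and rises with it to 325 mm.
- jar: Bystander: small jar with a white lid, 48 mm in diameter, 55 mm high, standing on the enclosure's roof behind the handle. Origin at the centre of its underside.
- bottle: Bystander: green glass bottle with a white cap, 60 mm in diameter, 150 mm high, to the right in front of the valve box. Origin at the centre of its underside.
- slide_box: Bystander: wooden slide box 95 by 75 by 34 mm, in front of the gap between valve box and enclosure. Origin at the centre of its underside.
- petri: Bystander: clear flat dish 90 mm in diameter, 15 mm high, in front of the sash. Origin at the centre of its underside.
- beaker: Bystander: glass beaker 70 mm in diameter, 90 mm high, left of the enclosure. Origin at the centre of its underside.
- brush: Bystander: brush 170 mm long lying on the bench, right of the valve box. Origin at its middle.

How it is judged:
On the way, in this order (a step that is already met when the one before it is completed fails the run):
1. the lever rests in the notch that the chevron marks (x of lever_neck in the frame of chevron between -0.009 and 0.009 m and velocity of joint lever between -0.1 and 0.1 rad/s), for 0.2 s.
2. the sash is raised to its stop (value of joint sash above 0.1 m), for 0.2 s.
At the end, for the whole second after the job is handed in: The lever's neck is within 9 mm of the chevron along the valve box's x axis (so in the marked notch), the sash is raised at least 100 mm of its 110 mm, and both are at rest (all of step 1 and value of joint sash above 0.1 m and velocity of joint sash between -0.01 and 0.01 m/s); the robot touches nothing.
It fails at once if a piece of the labware standing around is shifted by more than 40 mm (distance of any of jar, bottle, slide_box, petri, beaker, brush from where it was at the start of the episode above 0.04 m).
It also fails if it takes over 48 s, if anything falls off the work surface, if the arm or the gripper's body presses on something with over 40 N, if the wrist force passes 120 N, or if a joint passes its speed limit or range.

## Working session

There is one attempt and no reset: what is moved stays moved. The work goes in short steps, each a Python script; the robot and the scene stay as the last script left them, time stands still between calls to the robot, and variables do not carry over. Pictures are saved under pics/ and viewed, about 8 in all and at most 12, crops included, and the job is handed in when it is done.

```bash
mkdir -p pics; cat > h.py <<'E'
import numpy as np, cv2
from cell import robot
def cam(n):
    m=robot.camera_model(n); return np.array(m["intrinsics"]),np.array(m["R"]),np.array(m["t"])
def proj(n,X):
    K,R,t=cam(n); c=R@np.asarray(X)+t; p=K@c; return p[:2]/p[2]  # col,row
def onz(n,rc,z):
    K,R,t=cam(n); d=R.T@np.linalg.inv(K)@np.array([rc[1],rc[0],1]); o=-R.T@t
    return o+d*(z-o[2])/d[2]
def tri(a,b):
    A=[]
    for n,rc in (("side",a),("top",b)):
        K,R,t=cam(n); P=K@np.c_[R,t]
        A+=[rc[1]*P[2]-P[0],rc[0]*P[2]-P[1]]
    X=np.linalg.svd(np.array(A))[2][-1]; return X[:3]/X[3]
E
python3 - <<'E'
from h import *
np.set_printoptions(precision=3,suppress=True)
for n in("side","top"):
    cv2.imwrite(f"pics/{n}0.png",robot.grab_frame(n)); K,R,t=cam(n); print(n,-R.T@t,R[2])
for th in("valve","lever_knob","lever_neck","chevron","enclosure","sash_handle","jar","bottle","slide_box","petri","beaker","brush"):
    o={}
    for n in("side","top"):
        l=robot.landmark_of(th,n); o[n]=l
        print(th,n,[(np.round(d["position"]),round(d["confidence"],2)) for d in l[:3]])
    if o["side"] and o["top"]: print("   tri",tri(o["side"][0]["position"],o["top"][0]["position"]))
E
```

```text
side [-0.273  0.822  1.022] [ 0.56  -0.548 -0.622]
top [0.409 0.061 1.091] [ 0.127 -0.038 -0.991]
valve side [(array([214., 337.]), 0.8)]
valve top [(array([193., 381.]), 0.73)]
   tri [ 0.576 -0.146 -0.028]
lever_knob side [(array([188., 358.]), 0.5)]
lever_knob top [(array([219., 393.]), 0.64)]
   tri [ 0.482 -0.143  0.149]
lever_neck side [(array([217., 278.]), 0.57), (array([194., 356.]), 0.42)]
lever_neck top [(array([211., 393.]), 0.59)]
   tri [ 0.62  -0.036  0.027]
chevron side [(array([186., 325.]), 0.58)]
chevron top [(array([170., 373.]), 0.41)]
   tri [ 0.613 -0.104  0.109]
enclosure side [(array([181., 370.]), 0.71), (array([251., 261.]), 0.63)]
enclosure top []
sash_handle side [(array([216., 278.]), 0.72), (array([254., 340.]), 0.66)]
sash_handle top [(array([213., 246.]), 0.65)]
   tri [0.487 0.219 0.224]
jar side [(array([194., 266.]), 0.78)]
jar top [(array([148., 281.]), 0.9)]
   tri [0.654 0.138 0.176]
bottle side []
bottle top [(array([233., 449.]), 0.68), (array([243., 218.]), 0.52)]
slide_box side [(array([257., 341.]), 0.92)]
slide_box top [(array([252., 321.]), 0.82)]
   tri [ 0.393  0.036 -0.001]
petri side [(array([298., 269.]), 0.65)]
petri top [(array([242., 220.]), 0.75)]
   tri [0.419 0.328 0.009]
beaker side [(array([296., 217.]), 0.77)]
beaker top [(array([191., 191.]), 0.7)]
   tri [ 0.568  0.426 -0.029]
brush side [(array([183., 374.]), 0.8)]
brush top [(array([178., 464.]), 0.66)]
   tri [ 0.622 -0.417 -0.033]
```

```bash
python3 - <<'E'
import cv2
a=cv2.imread("pics/side0.png")[130:330,180:450];b=cv2.imread("pics/top0.png")[100:280,170:500]
cv2.imwrite("pics/s1.png",cv2.resize(a,None,fx=2.9,fy=2.9,interpolation=2));cv2.imwrite("pics/t1.png",cv2.resize(b,None,fx=2.4,fy=2.4,interpolation=2))
E
```

```text
(no output)
```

View pics/s1.png

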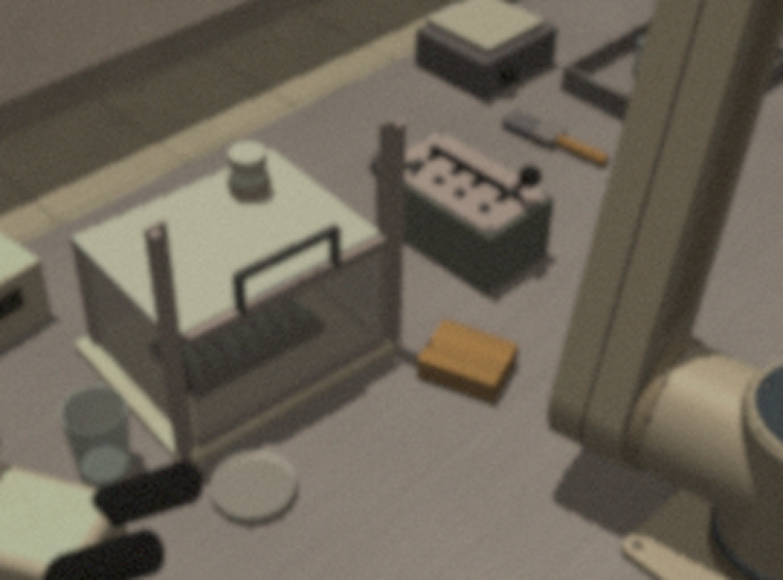

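View pics/t1.png

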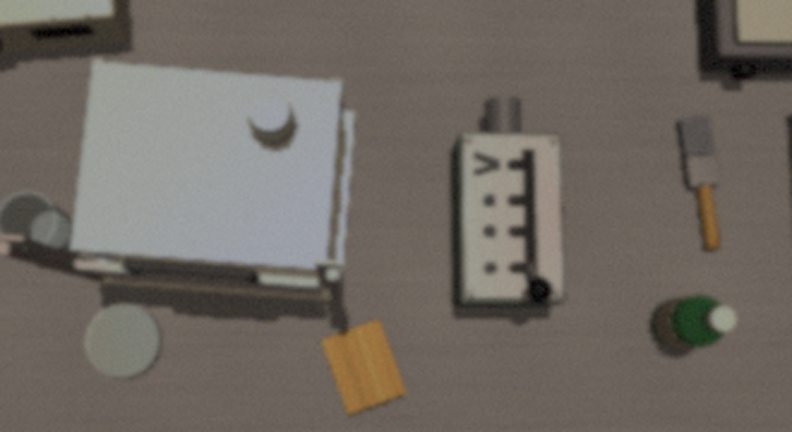

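The top crop shows the V at (486,162), so at the far notch (+60 mm), with its point towards the slot. The knob is at the near end (540,290). In the side crop the sash is nearly shut and the handle runs from (240,285) to (335,240). An unidentified object with black bars sits at the lower left, so I'll check the full picture and refine the geometry.

```bash
python3 - <<'E'
from h import *
np.set_printoptions(precision=3,suppress=True)
T=lambda x,y:(100+y/2.4,170+x/2.4)
S=lambda x,y:(130+y/2.9,180+x/2.9)
# valve top corners z=.1
for p in((462,135),(556,135),(562,300),(458,300)): print("valve corner",onz("top",T(*p),.1))
print("slot ends",onz("top",T(529,150),.1),"V",onz("top",T(486,162),.1),"stud near",onz("top",T(490,268),.1))
print("knob top z.144",onz("top",T(540,290),.144),"tri",tri(S(530,176),T(540,290)))
for p in((95,62),(342,80),(330,268),(72,248)): print("roof",onz("top",T(*p),.17))
m=robot.cut_out("sash_handle","side"); print([(d["confidence"],d["position"],d["pixels"].sum()) for d in m])
m=robot.cut_out("sash_handle","top"); print([(d["confidence"],d["position"],d["pixels"].sum()) for d in m])
# handle ends
for z in(.21,.22,.23,.24):
  print(z,"handle ends side",onz("side",S(240,272),z),onz("side",S(335,234),z),"top mid",onz("top",(213,246),z))
print("posts", onz("side",S(156,229),.318),onz("side",S(392,126),.318))
E
```

```text
valve corner [ 0.658 -0.076  0.1  ]
valve corner [ 0.658 -0.186  0.1  ]
valve corner [ 0.467 -0.187  0.1  ]
valve corner [ 0.467 -0.068  0.1  ]
slot ends [ 0.64  -0.154  0.1  ] V [ 0.626 -0.103  0.1  ] stud near [ 0.503 -0.106  0.1  ]
knob top z.144 [ 0.475 -0.152  0.144] tri [ 0.475 -0.155  0.136]
roof [0.717 0.327 0.17 ]
roof [0.7   0.063 0.17 ]
roof [0.496 0.075 0.17 ]
roof [0.517 0.343 0.17 ]
[(0.74, [247.5, 279.4], np.int64(2895)), (0.74, [186.9, 266.2], np.int64(265))]
[(0.85, [214.9, 250.7], np.int64(941))]
0.21 handle ends side [0.504 0.264 0.21 ] [0.484 0.154 0.21 ] top mid [0.489 0.221 0.21 ]
0.22 handle ends side [0.494 0.271 0.22 ] [0.474 0.162 0.22 ] top mid [0.488 0.22  0.22 ]
0.23 handle ends side [0.485 0.278 0.23 ] [0.465 0.17  0.23 ] top mid [0.487 0.218 0.23 ]
0.24 handle ends side [0.475 0.284 0.24 ] [0.456 0.178 0.24 ] top mid [0.486 0.216 0.24 ]
posts [0.499 0.356 0.318] [0.473 0.083 0.318]
```

View pics/side0.png

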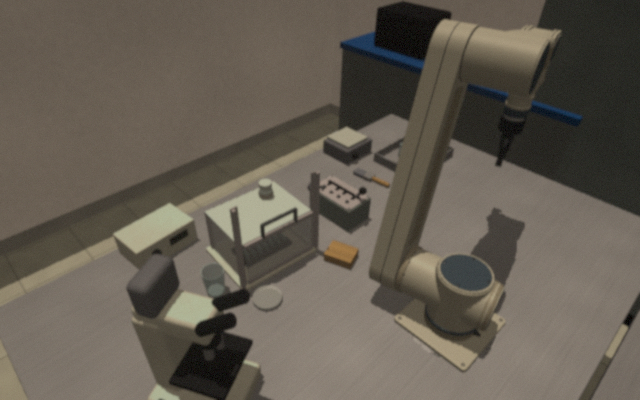

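The object at the lower left is a microscope, so I'll stay clear of it. The chevron marks the far notch, which means lever angle 1.20. Next I'll straddle the knob with the jaws along x and push along its arc.

```bash
cat >> h.py <<'E'
def st(*a):
    print(*a,"t",round(robot.current_time_s(),2),"tcp",np.round(robot.current_tcp_pos(),3),"F",np.round(robot.current_wrist_force(),1))
E
python3 - <<'E'
from h import *
np.set_printoptions(precision=3,suppress=True)
print(robot.current_tcp_rot())
px,py=.5625,-.153
kn=lambda a:np.array([px+.155*np.sin(a-.6),py,.012+.155*np.cos(a-.6)])
c=[]
for yaw in(np.pi/2,-np.pi/2):
    o=[np.pi,0,yaw]; q=robot.inverse_kinematics([.475,py,.28],o); q2=robot.inverse_kinematics([.488,.22,.4],[np.pi,0,yaw-.09]); print(yaw,q,q2)
    if q is not None and q2 is not None: c.append((np.abs(np.array(q)-robot.current_joint_pos()).max(),yaw))
yaw=min(c)[1]; o=[np.pi,0,yaw]
robot.set_gripper(.05)
robot.goto([.475,py,.26],o); st("above")
print("stop",robot.movel(kn(0)+[0,0,-.012],v=.08,force_limit=8)); st("down")
for n in("side","top"):
    f=robot.grab_frame(n); cv2.imwrite(f"pics/{n}2.png",f)
a=cv2.imread("pics/side2.png")[130:250,280:440];b=cv2.imread("pics/top2.png")[130:250,320:480]
cv2.imwrite("pics/c2.png",cv2.resize(np.vstack([a,b]) if 0 else np.hstack([a,b]),None,fx=2.5,fy=2.5,interpolation=2))
E
```

```text
[-3.142  0.     0.34 ]
1.5707963267948966 [-0.48   0.163 -0.016  1.392  0.     1.091] [0.267 0.24  0.386 1.717 0.    1.928]
-1.5707963267948966 [-0.48   0.163 -0.016  1.392  0.    -2.051] [ 0.267  0.24   0.386  1.717  0.    -1.214]
above t 3.55 tcp [ 0.475 -0.154  0.26 ] F [-0.4 -0.  -1. ]
stop False
down t 5.35 tcp [ 0.475 -0.153  0.128] F [ 0.1 -0.  -0. ]
```

View pics/c2.png

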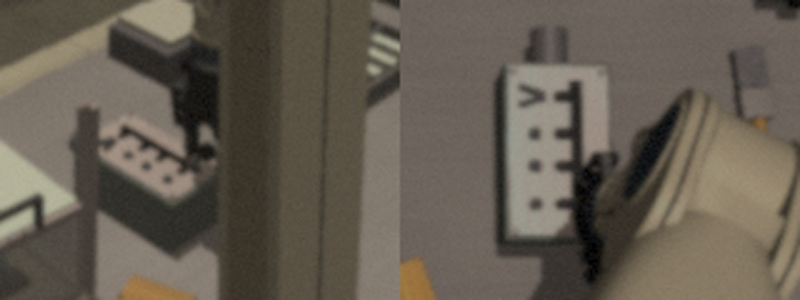

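The gripper sits over the near end of the slot and no contact was felt on the way down. The arm hides the knob. Now I'll push along the arc.

```bash
python3 - <<'E'
from h import *
px,py=.5625,-.153
kn=lambda a:np.array([px+.155*np.sin(a-.6),py,.012+.155*np.cos(a-.6)])
for a in(.0,.2,.4,.6,.8,1.0,1.13):
    h=robot.movel(kn(a)+[.011,0,-.012],v=.08,force_limit=40); st(a,h)
    if h: break
robot.pause(.3); st("hold")
p=robot.current_tcp_pos()
robot.movel([p[0]-.004,py,.27],v=.15); robot.movel([.5,py,.38],v=.2)
robot.goto([.488,.22,.40],[np.pi,0,np.pi/2-.09]); st("above handle")
for n in("side","top"):
    cv2.imwrite(f"pics/{n}3.png",robot.grab_frame(n))
for th in("lever_knob","lever_neck","chevron","sash_handle"):
    for n in("side","top"): print(th,n,[(np.round(d["position"]),round(d["confidence"],2)) for d in robot.landmark_of(th,n)])
a=cv2.imread("pics/side3.png")[120:320,180:440]
b=cv2.imread("pics/top3.png")[120:320,180:440]
cv2.imwrite("pics/c3.png",cv2.resize(np.vstack([a,b]),None,fx=1.5*1.0,fy=1.5,interpolation=2))
print(proj("top",kn(1.2)),proj("top",kn(0.8)),proj("side",kn(1.2)),proj("side",kn(.8)))
E
```

```text
0.0 False t 5.74 tcp [ 0.486 -0.153  0.128] F [-2.3 -0.2  1.9]
0.2 False t 6.28 tcp [ 0.513 -0.153  0.142] F [ 0.1  0.5 -0.2]
0.4 False t 6.81 tcp [ 0.543 -0.153  0.152] F [-0.3  0.5 -0.6]
0.6 False t 7.34 tcp [ 0.573 -0.153  0.155] F [-0.4  0.6  0.1]
0.8 False t 7.88 tcp [ 0.604 -0.153  0.152] F [-0.8  0.4 -0.3]
1.0 False t 8.41 tcp [ 0.634 -0.153  0.143] F [ 4.7 -0.3 -1.4]
1.13 False t 8.81 tcp [ 0.652 -0.153  0.133] F [-0.3 -0.   0.3]
hold t 9.11 tcp [ 0.652 -0.153  0.134] F [ 0.1  0.  -0.5]
above handle t 12.63 tcp [0.488 0.219 0.4  ] F [ 0.5  0.1 -0.7]
lever_knob side [(array([168., 327.]), 0.61)]
lever_knob top [(array([156., 392.]), 0.59)]
lever_neck side [(array([184., 330.]), 0.43)]
lever_neck top [(array([169., 389.]), 0.6)]
chevron side [(array([189., 322.]), 0.54)]
chevron top [(array([169., 371.]), 0.43)]
sash_handle side [(array([219., 280.]), 0.8)]
sash_handle top [(array([212., 249.]), 0.62)]
[393.21488279 155.54162316] [395.78656334 174.63913123] [326.77092347 169.72023993] [338.12310294 170.48245124]
```

View pics/c3.png

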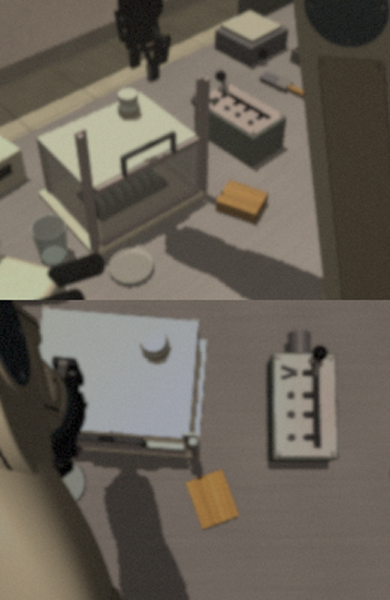

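The knob now projects at the 1.20 detent: the networks give top (156,392) against a prediction of (155.5,393), and side (168,327) against (170,327). The labware looks untouched. Next is the handle.

```bash
python3 - <<'E'
from h import *
X=tri((219,280),(212,249)); print("handle",X)
o=[np.pi,0,np.pi/2-.09]
x,y=.488,.217
robot.set_gripper(.07)
print(robot.movel([x,y,.216],o,v=.12,force_limit=8)); st("down")
robot.set_gripper(0); print("w",robot.current_gripper_width()); st("grip")
p=robot.current_tcp_pos()
print(robot.movel([p[0],p[1],p[2]+.015],v=.05,force_limit=30)); st("up15"); print("w",robot.current_gripper_width())
f=robot.grab_frame("side"); cv2.imwrite("pics/s4.png",cv2.resize(f[130:300,190:400],None,fx=3,fy=3,interpolation=2))
E
```

```text
handle [0.48952854 0.21283615 0.20810964]
False
down t 15.15 tcp [0.488 0.217 0.217] F [-0.8  0.8 -0.9]
w 0.010051362660214194
grip t 15.72 tcp [0.49  0.217 0.216] F [ 9.2 -0.6 -1.5]
False
up15 t 16.18 tcp [0.49  0.217 0.232] F [ 1.5  0.2 -1.1]
w 0.009799041686529463
```

View pics/s4.png

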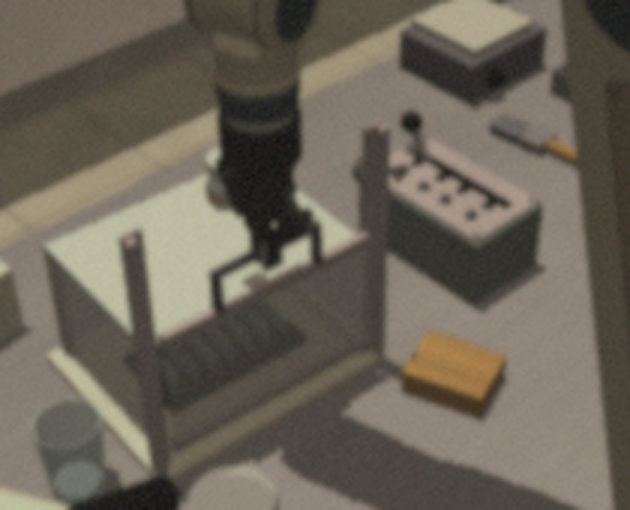

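The bar is gripped (width about 10 mm) and the lever is still in the far notch. I'll lift to the stop.

```bash
python3 - <<'E'
from h import *
p=np.array(robot.current_tcp_pos())
h=robot.movel([p[0],p[1],.30],v=.08,force_limit=35); st("mid",h)
h=robot.movel([p[0],p[1],.345],v=.03,force_limit=25); st("stop",h)
print("w",robot.current_gripper_width())
robot.pause(.3)
q=robot.current_tcp_pos(); robot.movel([p[0],p[1],q[2]-.001],v=.03); st("relax")
robot.set_gripper(.07); st("open")
robot.movel([p[0],p[1],.41],v=.1); robot.movel([.42,.05,.45],v=.2); robot.goto([.35,-.15,.42],[np.pi,0,np.pi/2]); st("away")
for n in("side","top"): cv2.imwrite(f"pics/{n}5.png",robot.grab_frame(n))
L={}
for th in("lever_knob","sash_handle","jar","petri","slide_box"):
    for n in("side","top"):
        L[th,n]=robot.landmark_of(th,n); print(th,n,[(np.round(d["position"]),round(d["confidence"],2)) for d in L[th,n]])
for z in (0.31,.318,.325): print(z,proj("side",[.49,.217,z]))
cv2.imwrite("pics/s5.png",cv2.resize(cv2.imread("pics/side5.png")[130:330,180:450],None,fx=2.5,fy=2.5,interpolation=2))
E
```

```text
mid False t 17.24 tcp [0.49  0.217 0.3  ] F [ 1.3 -0.9 -1.1]
stop True t 18.1 tcp [0.49  0.217 0.322] F [0.9 0.1 2.4]
w 0.009118410870721313
relax t 18.65 tcp [0.49  0.217 0.32 ] F [ 1.2 -0.2  2.7]
open t 19.25 tcp [0.49  0.217 0.32 ] F [ 0.1 -0.3  0.2]
away t 22.24 tcp [ 0.35  -0.149  0.42 ] F [ 0.1 -0.   1. ]
lever_knob side [(array([168., 327.]), 0.61), (array([259., 340.]), 0.39)]
lever_knob top [(array([156., 391.]), 0.55)]
sash_handle side [(array([188., 277.]), 0.93)]
sash_handle top [(array([209., 238.]), 0.78)]
jar side [(array([193., 268.]), 0.64)]
jar top [(array([154., 282.]), 0.66), (array([152., 394.]), 0.34)]
petri side [(array([297., 269.]), 0.74), (array([293., 216.]), 0.66)]
petri top [(array([241., 221.]), 0.8)]
slide_box side [(array([255., 340.]), 0.88)]
slide_box top [(array([254., 322.]), 0.89)]
0.31 [276.69290781 191.56078594]
0.318 [276.57319964 189.24916624]
0.325 [276.46763502 187.21066518]
```

View pics/s5.png

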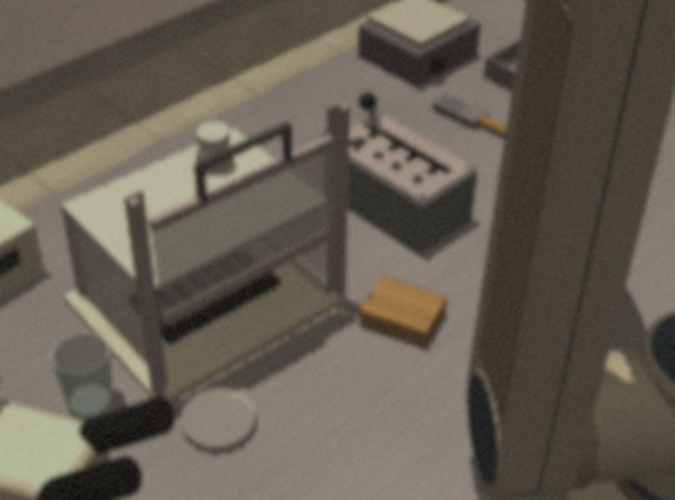

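The sash is up, with its handle at side (188,277), or z ≈ 0.322 m. The lever is in the far notch and the labware is where it was.

```bash
python3 -c "
from cell import robot
robot.hand_in()"
```

```text
the job is handed in; nothing more can be done
```

The lever is in the notch the chevron marks and the sash is up at its stop. The job was handed in after about 22 s of the 48 s allowed.

- **Lever:** the chevron marks the far notch (+60 mm). I pushed the knob there along its arc. In both cameras the knob then sat within about 2 px of where the 1.20 rad detent puts it, and it was still there in the last pictures.
- **Sash:** I gripped the handle and lifted until the stop was felt at TCP z = 0.322 m, a force change of over 25 N. After release, the side camera put the handle at about 0.322 m, where fully up is 0.325 m. I then moved the arm clear; it touches nothing.
- **Labware:** the jar, petri dish and slide box were found within a few pixels of where they started; the largest change was 6 px, for the jar in the top view. I did not measure the beaker, brush and bottle again. In the last side picture the beaker and brush look unmoved, but the bottle does not show there.

**Disagreement:** one network estimate of the shut handle's height (0.208 m) was below the possible 0.215 m. I went by the first estimate of 0.224 m, and the grasp held.

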